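# Shut and bolt the sealed stock box

### The job

Shut the bow maker's stock box: swing its lid down onto the rubber seal, then hold the lid down against the springy seal and slide the brass bolt across until its tip is fully home in the keeper. Go gently, by feel, without crushing the seal or ramming the bolt against the keeper; then let go and leave the rosin, glue jar, plane and knife where they are.

Things in the scene. Friction and masses are not known exactly. Their poses are not given: they have to be found in the camera images.
- box: reddish-brown wooden stock box fixed to the bench, 300 (x) x 360 (y) x 110 mm high, open top with an inset lid; origin at the centre of its underside, its -x side (front rail) faces the robot, z up. Its fixed front rail is 50 mm deep (x -140 to -90 mm) with its top at z 110 mm, flush with the top of the shut lid
- lid (a joint): angle of the wooden lid (226 deep x 332 wide x 10 mm, about 0.4 kg) on its hinge along the box's far side: 0 = top flush with the rail, positive = open, rising at the front. The hinge axis is parallel to the box's y axis. A stiff stay holds the lid at any angle (0.65 N m of friction). Let go on its seal it rests 2.5 to 5 mm proud at its front edge (0.011 to 0.023 rad); bolted it sits flush
- lid_hinge (a point): middle of the lid's hinge axis, level with the lid's top face, in the box's frame at x 140, y 0, z 110 mm
- lid_edge (a point): middle of the lid's front edge, on its top face, 228 mm from the hinge axis; the bolt's back plate ends there, bare wood begins 14 mm to either side
- seal: black rubber lid seal under the lid's front edge, 10 x 300 x 11 mm; origin at its underside, box frame x -79, y 0, z 94 mm (sinks as it is squeezed). Springy, about 2.5 N per mm: the lid meets it 5 mm above flush; it takes about 15 N of push at the knob to bring the lid flush and 20 N to bring it 1.5 mm lower; 2 mm below flush it is solid. A force above 26 N on the seal crushes it
- bolt (a joint): travel in m of the brass barrel bolt on the lid: 0 = fully drawn back, growing as it slides square to the hinge towards the front rail (box -x when the lid is shut). It starts between 0 and 0.008. Home lies at 0.032 to 0.044, depending on where the keeper is: there the tip stands against the keeper's closed end. It slides with about 2.5 N of friction and stays where left
- knob_top (a point): centre of the flat top of the bolt's upright brass knob: a cylinder 16 mm across and 18 mm tall on a thin neck, standing square to the lid, its top 41 mm above the lid's top face, the rest of the bolt below 18 mm. It is 170 mm plus the bolt's travel from the hinge axis
- bolt_tip (a point): centre of the flat end of the bolt's round rod, 10 mm across; its axis is 10 mm above the lid's top face. It is 56 mm in front of the knob
- keeper: brass keeper screwed on the front rail straight ahead of the bolt, its place along the bolt's way varies: a blind box 23 deep x 22 wide x 19 mm high, open towards the lid, closed at its robot side; origin at its underside on the rail top, axes as the box: mouth at x +10, inner closed end at x -10 mm. Its roof's underside is 15 mm above the rail. A force above 22 N on it damages it
- keeper_mouth (a point): centre of the keeper's mouth, 10 mm above the rail top; the closed end is 20 mm farther in. The rod grazes under the keeper's roof when the lid is flush and is free when it is pressed about 1 mm lower; with the lid proud it butts on the roof's edge. Once in, it bears up against the roof and so holds the lid down
- rosin: bystander: round amber rosin cake 40 mm across, 22 mm high, on the front rail beside the keeper; origin at its underside
- glue_jar: bystander: amber glue jar, 60 mm across, 75 mm high, on the bench beside the box; origin at its underside
- block_plane: bystander: small block plane 105 x 36 x 40 mm on the bench at the other side of the box; origin at its underside
- bench_knife: bystander: knife with a wooden handle, 180 mm long, on the bench; origin at its underside

How it is judged:
By the outcome, as a careful person would: the job done as asked, in the order asked, and still so for the second after the job is handed in, with the robot touching nothing.
It also fails if it takes over 64 s, if anything falls off the work surface, if the arm or the gripper's body presses on something with over 40 N, if the wrist force passes 120 N, or if a joint passes its speed limit or range.

### The arm

A 7-joint arm with a two-finger parallel gripper is mounted at the origin on the work surface. World frame = base frame: x ahead of the robot, y to its left, z up, the work surface at z = 0. Lengths are in m, angles in rad, forces in N, time in s.
With the tool pointing down it reaches from about 0.35 to 0.9 m from the base axis. Payload 19.9 kg.
Tool frame: the origin (TCP) lies on the mounting face of the last link; the fingertips stand 173 mm ahead of it and the grasp point (between the pads) lies 155 mm ahead of it; z points along the fingers, y is the direction in which the jaws open and shut (so a half turn about z gives the same grasp; the last joint's range is limited). The gripper opens to 85 mm and grips with 20 to 120 N. Pads are 22 mm wide; open, the fingers measure 114 mm over their backs; the gripper's body (76 mm by 85 mm) begins 54 mm behind the grasp point. The pads swing forward as they close: fully open they stand 13 mm farther back than shut.
Start: joints at [1.151, 0.417, -0.01, 1.614, 0.005, 1.111, -0.053], TCP at [0.231, -0.581, 0.405] pointing down, gripper open.
Joint ranges: [-2.81, 2.81], [-0.39, 2.02], [-1.27, 1.25], [0.06, 2.57], [-1.19, 4.33], [0.19, 2], [-2.82, 2.82]. Speed limits (rad/s): [1.89, 1.89, 2.39, 2.39, 3.01, 3.01, 3.01].

### API

Orientations are given as a 3x3 rotation matrix whose columns are the frame's x, y, z axes.
In Python, from bench import env gives the robot as it stands. The module is installed in compiled form; this text tells all that it offers.
- The arm moves only by the shell command python3 -m pendant 'ROWS' [FORCE]. ROWS is JSON, a list of rows, each a list of 3 entries, a list of its own where there are three numbers: the shift along the tool's x, y, z in m, then the turn, a rotation vector about the tool's x, y, z in degrees, then the closure, from 0 (fully open) to 1 (shut). In form: [[[dx, dy, dz], [ax, ay, az], hand], ...]. A call has 1 to 10 rows; each row shifts and turns the commanded pose from where the row before left it, along the tool's axes as they then stand; what a row does not reach is not made up. A row lasts 1/10 s, in which the tool goes at most 50 mm and 8.59 degrees, less where a joint would pass 70% of its speed; a pose out of reach is approached as far as the arm can. A call is refused whole if a number of a shift passes 0.05 or a number of a turn 8.59, either way. A call with a gripper value outside its range is refused whole. The fingers move at their own pace and stop on an object; FORCE is the grip in N (left out, the last holds). Time passes only in rows, so rows that do not move let the fingers close. It gives the time, the measured TCP pose, the force and the opening at its end, in the units of the state.
- env.read_state(): the state, without advancing time (a new reading comes with each control period).
- env.get_image(name): name is "side" or "top"; returns the picture (384x512x3 uint8, red, green, blue); there is no depth.
- env.camera_params(name): a dict with "vfov" (degrees; the focal length in pixels is half the picture's height over the tangent of half this angle, whatever the lens; pixels are square), "cx", "cy" (the principal point, pixels), "cam_to_world" (4x4, takes a point from camera to world coordinates). Camera axes: x right, y down, z forward; pixel columns grow to the right and rows downward; lengths in m; the calibration is good to about 2 mm. A picture is of the moment at which its call begins. camera_params takes no time and is no camera call.
- env.sign_off(): hands the job in, once; it reports no verdict.
Trained networks look in the newest picture that a camera, given by its name, has taken for a name from the list of things; names that differ only in an ending like _2 or _b are one class to them, and where a whole thing is asked for, a point or a joint stands for the part that bears it (a point fixed in the world has none). Each returns a list of dicts, best first, with "confidence" (0 to 1); they miss things now and then, are a little off and sometimes report something else, mostly with a low value. They report only what shows in the picture. A call takes as long as a camera call.
- env.silhouettes(name, camera): "region" (384x512 bool, what is visible of it) and "box" ([left, top, right, bottom] in pixels, round what is visible of it).
- env.mark_of(name, camera): "point" ([column, row] in pixels: a listed point, or the origin of a listed thing).
The state is a dict: "clock": time; "joint_pos": joint angles; "joint_velocities": joint speeds; "joint_efforts": joint torques, N m; "eef_pos": TCP position; "orientation": TCP orientation; "wrist_force": force on the tool from outside, world axes, zero at the start; "moment": the same for the moment, N m; "gripper_width": finger opening in m.
Only numpy, scipy, OpenCV 4.12 (cv2) and the standard library are available. Lean on these libraries where they do the work, as an engineer would, in place of code of your own. Each camera call takes 0.05 s, during which the arm holds its last target. There are 200 camera calls.

## Working session

There is one attempt and no reset: what is moved stays moved. The work goes in short steps, Python scripts to look and compute and a shell command to move; the robot and the scene stay as the last step left them, time stands still between calls to the robot, and variables do not carry over. Pictures are saved under pics/ and viewed, about 8 in all and at most 12, crops included, and the job is handed in when it is done.

```bash
mkdir -p pics
cat > h.py <<'E'
import numpy as np, cv2
from bench import env
def cam(n):
    p=env.camera_params(n); f=192/np.tan(np.radians(p['vfov'])/2)
    return f,p['cx'],p['cy'],np.array(p['cam_to_world'])
def ray(n,uv):
    f,cx,cy,T=cam(n); d=T[:3,:3]@np.array([(uv[0]-cx)/f,(uv[1]-cy)/f,1]); return T[:3,3],d/np.linalg.norm(d)
def proj(n,P):
    f,cx,cy,T=cam(n); q=T[:3,:3].T@(np.asarray(P)-T[:3,3]); return np.array([cx+f*q[0]/q[2],cy+f*q[1]/q[2]])
def tri(uvs):
    A=0;b=0
    for n,uv in uvs.items():
        o,d=ray(n,uv); M=np.eye(3)-np.outer(d,d); A=A+M; b=b+M@o
    return np.linalg.solve(A,b)
def atz(n,uv,z):
    o,d=ray(n,uv); return o+d*(z-o[2])/d[2]
E
python3 - <<'E'
from h import *
np.set_printoptions(precision=4,suppress=True)
ims=[]
for c in('side','top'):
    im=env.get_image(c); cv2.imwrite(f'pics/{c}0.png',im[:,:,::-1]); 
    print(c,cam(c)[3])
N=['box','lid_hinge','lid_edge','knob_top','bolt_tip','keeper_mouth','keeper','rosin','glue_jar','block_plane','bench_knife','seal']
for n in N:
    r={}
    for c in('side','top'):
        m=env.mark_of(n,c)
        if m: r[c]=m[0]['point']; print(n,c,np.round(m[0]['point'],1),round(m[0]['confidence'],2))
    if len(r)==2:
        P=tri(r); print('   ',P,[np.round(np.linalg.norm(proj(c,P)-r[c]),1) for c in r])
s=env.read_state(); print(s)
E
```

```text
side [[-0.9961 -0.0504  0.073   0.4716]
 [-0.0864  0.7366 -0.6708  0.6712]
 [-0.02   -0.6745 -0.738   0.8488]
 [ 0.      0.      0.      1.    ]]
top [[ 0.0928 -0.9665  0.2391  0.3281]
 [-0.9957 -0.0913  0.0173 -0.0335]
 [ 0.0051 -0.2397 -0.9708  1.0459]
 [ 0.      0.      0.      1.    ]]
box side [228.  197.1] 0.77
box top [279.  180.9] 0.62
    [ 0.6288 -0.0696  0.0043] [np.float64(0.4), np.float64(0.4)]
lid_hinge side [186.8 157.5] 0.8
lid_hinge top [302.4 129.9] 0.9
    [ 0.748  -0.1177  0.1158] [np.float64(0.3), np.float64(0.4)]
lid_edge side [247.8 148.6] 0.74
lid_edge top [276.2 184.2] 0.73
    [ 0.5599 -0.0565  0.2143] [np.float64(0.2), np.float64(0.2)]
knob_top side [226.8 141.6] 0.6
knob_top top [286.3 156.2] 0.47
    [ 0.622  -0.0737  0.223 ] [np.float64(2.3), np.float64(2.6)]
bolt_tip side [261.7 176.1] 0.59
bolt_tip top [276.9 175.5] 0.68
    [ 0.5607 -0.0487  0.1445] [np.float64(15.2), np.float64(16.5)]
keeper_mouth side [262.1 175.5] 0.41
keeper_mouth top [265.  204.9] 0.5
    [ 0.5227 -0.0347  0.1401] [np.float64(0.8), np.float64(0.8)]
keeper side [265.7 179.4] 0.55

[... 632 characters left out ...]
182.1] 0.55
seal top [271.1 200.8] 0.78
    [ 0.5483 -0.0503  0.0951] [np.float64(0.4), np.float64(0.4)]
{'clock': 1.3, 'joint_pos': array([ 1.1515,  0.4174, -0.0103,  1.6136,  0.0047,  1.1107, -0.053 ]), 'joint_velocities': array([-0.0011,  0.0008, -0.0008,  0.0015, -0.001 , -0.0012, -0.0017]), 'joint_efforts': array([ -0.0042, -86.4209,   0.6759, -43.5193,   0.019 ,   0.0024,
         0.0001]), 'eef_pos': array([ 0.2306, -0.5809,  0.4046]), 'orientation': array([[ 0.9295,  0.3689, -0.0001],
       [ 0.3689, -0.9295,  0.0001],
       [-0.    , -0.0001, -1.    ]]), 'wrist_force': array([0.0844, 0.0934, 0.711 ]), 'moment': array([0.0269, 0.0128, 0.0393]), 'gripper_width': 0.08549740594191686}
```

Run:
```python
import cv2,numpy as np
a=cv2.imread('pics/side0.png')[110:290,150:350];b=cv2.imread('pics/top0.png')[90:270,170:370]
cv2.imwrite('pics/v1.png',np.hstack([cv2.resize(x,None,fx=2,fy=2,interpolation=3) for x in(a,b)]))
```

```text
(no output)
```

View pics/v1.png

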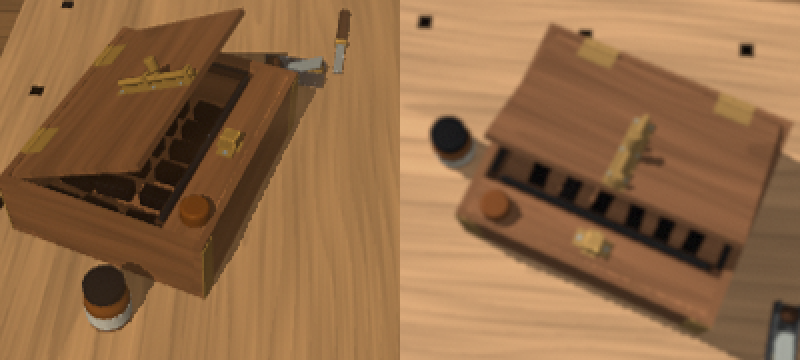

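The pictures show the lid open about 27°, and the box yawed about -18°. The knob is near (226,142) in the side view, the keeper is ahead of it on the rail, and the rosin is on the +y side. Next I'll fit a joint model.

```bash
cat > fit.py <<'E'
from h import *
from scipy.optimize import least_squares
np.set_printoptions(precision=4,suppress=True)
def pts(p):
    x,y,w,a,t,k,ry=p; c,s=np.cos(w),np.sin(w); R=np.array([[c,-s,0],[s,c,0],[0,0,1]])
    H=np.array([.14,0,.11]); u=np.array([-np.cos(a),0,np.sin(a)]); n=np.array([np.sin(a),0,np.cos(a)])
    B=dict(box=[0,0,0],lid_hinge=H,lid_edge=H+.228*u,knob_top=H+(.17+t)*u+.041*n,bolt_tip=H+(.226+t)*u+.01*n,
      keeper_mouth=[k+.01,ry,.12],keeper=[k,ry,.11],seal=[-.079,0,.094])
    return {q:np.array([x,y,0])+R@np.array(v) for q,v in B.items()}
def fit(N=None,p0=(.62,-.07,-.31,.47,.004,-.115,0)):
    obs=[]
    for n in N or pts(p0):
        for c in('side','top'):
            m=env.mark_of(n,c)
            if m: obs.append((n,c,np.array(m[0]['point']),m[0]['confidence']))
    def f(p):
        P=pts(p); r=[(proj(c,P[n])-uv) for n,c,uv,_ in obs]
        return np.r_[np.ravel(r),(p[4]-.004)/.002*.7,p[6]/.002,(p[5]+.115)/.006*.5]
    s=least_squares(f,p0,loss='soft_l1',x_scale=[.01,.01,.02,.02,.002,.005,.002])
    for (n,c,uv,_),r in zip(obs,s.fun[:-3].reshape(-1,2)): print(n,c,np.round(r,1))
    return s.x
E
python3 - <<'E'
from fit import *
for c in('side','top'): env.get_image(c)
p=fit(); print(p, np.degrees(p[2:4]))
np.save('p.npy',p)
for k,v in pts(p).items(): print(k,v)
c,s=np.cos(p[2]),np.sin(p[2]); H=pts(p)['lid_hinge']
for yy in(-.045,.045):
  print('push',yy,H+np.array([c*-.185-s*yy,s*-.185+c*yy,.185*np.tan(p[3])]))
print(env.read_state()['clock'])
E
```

```text
box top [-1.   1.2]
lid_hinge side [-0.1 -1.6]
lid_hinge top [ 0.5 -1.6]
lid_edge side [-0.4 -0.1]
lid_edge top [-1.6  0.2]
knob_top side [-1.4 -0.4]
knob_top top [-1.6  1.4]
bolt_tip side [-1.7 -1.1]
bolt_tip top [-1.7  1.1]
keeper_mouth side [0.2 0.1]
keeper_mouth top [2.8 3.9]
keeper side [-0.3  0.3]
keeper top [-0.  -0.5]
seal side [ 1.2 -0.4]
seal top [ 2.3 -1.1]
[ 0.6219 -0.0748 -0.274   0.4739  0.0022 -0.1079  0.0014] [-15.6992  27.1527]
box [ 0.6219 -0.0748  0.    ]
lid_hinge [ 0.7567 -0.1127  0.11  ]
lid_edge [ 0.5614 -0.0578  0.2141]
knob_top [ 0.6272 -0.0763  0.2251]
bolt_tip [ 0.5656 -0.059   0.223 ]
keeper_mouth [ 0.528  -0.0469  0.12  ]
keeper [ 0.5184 -0.0442  0.11  ]
seal [ 0.5458 -0.0534  0.094 ]
push -0.045 [ 0.5664 -0.106   0.2049]
push 0.045 [ 0.5907 -0.0193  0.2049]
2.2
```

```bash
python3 - <<'E'
from h import *
for a,b,z in(((200,196.5),(325,255),.11),((247,103),(366,152),.11)):
    A,B=atz('top',a,z),atz('top',b,z); d=A-B; print(A,B,np.linalg.norm(d),np.degrees(np.arctan2(-d[0],d[1])))
E
python3 -m pendant '[[[0,0,-0.01],[0,0,-8.57],1],[[0,0,-0.01],[0,0,-8.57],1],[[0,0,-0.01],[0,0,-8.57],1],[[0,0,-0.01],[0,0,-8.57],1],[[0,0,0],[0,0,-8.57],1],[[0,0,0],[0,0,-8.57],1]]' 40
```

```text
[0.53778958 0.13546207 0.11      ] [ 0.41739885 -0.19656128  0.11      ] 0.3531762149355414 -19.930501786875837
[0.81525407 0.04047091 0.11      ] [ 0.7019266  -0.29277919  0.11      ] 0.3519925310476514 -18.781492100289327
clock: 2.8
eef_pos: [0.2306, -0.5809, 0.445]
orientation: [[0.285, 0.958, 0.0], [0.958, -0.285, -0.0], [-0.0, 0.0, -1.0]]
wrist_force: [-0.9, -0.0, -1.0]
gripper_width: 0.0003
```

```bash
cat > sil.py <<'E'
from fit import *
from scipy.optimize import minimize
def hull(n,c):
    m=env.silhouettes(n,c)
    if not m: return None
    r=m[0]['region'].astype(np.uint8); k=cv2.findContours(r,0,2)[0]; k=max(k,key=cv2.contourArea)
    return cv2.convexHull(k).reshape(-1,2).astype(np.float32), m[0]['confidence']
def lidpoly(p,c):
    x,y,w,a=p; R=np.array([[np.cos(w),-np.sin(w),0],[np.sin(w),np.cos(w),0],[0,0,1]])
    H=np.array([.14,0,.11]); u=np.array([-np.cos(a),0,np.sin(a)]); n=np.array([np.sin(a),0,np.cos(a)])
    V=[H+r*u+[0,s,0]-h*n for r in(.002,.228) for s in(-.166,.166) for h in(0,.01)]
    return cv2.convexHull(np.float32([proj(c,np.array([x,y,0])+R@v) for v in V])).reshape(-1,2)
def lidfit(p0):
    hs={c:hull('lid',c)[0]+.0 for c in('side','top')}
    def cost(p):
        t=0
        for c,h in hs.items():
            q=lidpoly(p,c); i=cv2.intersectConvexConvex(h,q)[0]; t+=1-i/(cv2.contourArea(h)+cv2.contourArea(q)-i)
        return t
    S=np.vstack([p0]+[np.array(p0)+d for d in np.diag([.01,.01,.05,.05])])
    s=minimize(cost,p0,method='Nelder-Mead',options=dict(initial_simplex=S,maxiter=600)); return s.x,s.fun
E
python3 - <<'E'
from sil import *
for c in('side','top'): env.get_image(c)
q,f=lidfit([.622,-.075,-.32,.47]); print(q,np.degrees(q[2:]),f)
for c in('side','top'):
    for n in('lid','box'):
        h=hull(n,c); print(n,c,h[1],cv2.minAreaRect(h[0])) if h else 0
    im=np.ascontiguousarray(env.get_image(c)[:,:,::-1]); cv2.polylines(im,[np.int32(lidpoly(q,c))],True,(0,255,0)); cv2.imwrite(f'pics/{c}1.png',im)
a=cv2.imread('pics/side1.png')[110:290,150:350];b=cv2.imread('pics/top1.png')[90:270,170:370]
cv2.imwrite('pics/v2.png',np.hstack([cv2.resize(x,None,fx=2,fy=2,interpolation=3) for x in(a,b)]))
E
```

```text
[ 0.6249 -0.0774 -0.3288  0.4554] [-18.8365  26.0933] 0.06347781723074197
lid side 0.78 ((216.57809448242188, 157.9917755126953), (50.92805099487305, 135.6107177734375), 38.990997314453125)
box side 0.78 ((227.57684326171875, 174.932861328125), (118.98107147216797, 150.68284606933594), 27.050596237182617)
lid top 0.96 ((288.4827880859375, 156.7069091796875), (140.10398864746094, 66.04713439941406), 23.198591232299805)
box top 0.65 ((279.3714294433594, 178.23294067382812), (140.4905548095703, 116.92730712890625), 21.938480377197266)
```

View pics/v2.png

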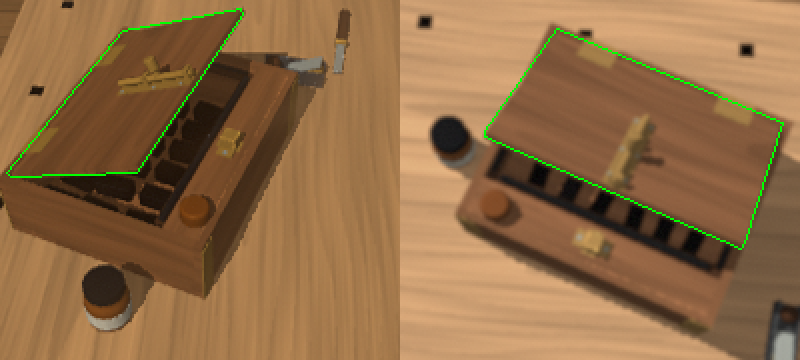

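```bash
python3 -m pendant '[[[0.0396,0.0129,0],[0,0,2.2],1],[[0.0396,0.0129,0],[0,0,0],1],[[0.0396,0.0129,0],[0,0,0],1],[[0.0396,0.0129,0],[0,0,0],1],[[0.0396,0.0129,0],[0,0,0],1],[[0.0396,0.0129,0],[0,0,0],1],[[0.0396,0.0129,0],[0,0,0],1],[[0.0396,0.0129,0],[0,0,0],1],[[0.0396,0.0129,0],[0,0,0],1],[[0.0396,0.0129,0],[0,0,0],1]]'
python3 -m pendant '[[[0.0396,0.0129,0],[0,0,0],1],[[0.0396,0.0129,0],[0,0,0],1],[[0.0396,0.0129,0],[0,0,0],1],[[0.0396,0.0129,0],[0,0,0],1],[[0,0,0],[0,0,0],1],[[0,0,0.02],[0,0,0],1],[[0,0,0.02],[0,0,0],1],[[0,0,0.01],[0,0,0],1],[[0,0,0],[0,0,0],1]]'
```

```text
clock: 4.3
eef_pos: [0.4817, -0.2466, 0.4449]
orientation: [[0.329, 0.944, 0.0], [0.944, -0.329, -0.0], [-0.0, 0.0, -1.0]]
wrist_force: [0.3, -1.0, -0.7]
gripper_width: -0.0001
clock: 5.2
eef_pos: [0.5813, -0.1156, 0.3936]
orientation: [[0.328, 0.945, -0.002], [0.945, -0.328, 0.0], [-0.0, -0.002, -1.0]]
wrist_force: [-0.2, -0.6, 0.9]
gripper_width: 0.0001
```

```bash
python3 -m pendant '[[[0,0,0.006],[0,0,0],1],[[0,0,0.006],[0,0,0],1],[[0,0,0.006],[0,0,0],1],[[0,0,0.006],[0,0,0],1],[[0,0,0.006],[0,0,0],1],[[0,0,0],[0,0,0],1]]'
```

```text
clock: 5.8
eef_pos: [0.5814, -0.1154, 0.3638]
orientation: [[0.328, 0.945, -0.001], [0.945, -0.328, 0.0], [-0.0, -0.001, -1.0]]
wrist_force: [0.1, 0.7, -1.3]
gripper_width: -0.0
```

```bash
python3 -m pendant '[[[0,0,0.006],[0,0,0],1],[[0,0,0.006],[0,0,0],1],[[0,0,0.006],[0,0,0],1],[[0,0,0],[0,0,0],1]]'
python3 -c "
from sil import *
for c in('side','top'):
    im=env.get_image(c); cv2.imwrite(f'pics/{c}2.png',im[:,:,::-1])
print(env.read_state()['wrist_force'])
a=cv2.imread('pics/side2.png')[60:290,130:350];b=cv2.imread('pics/top2.png')[50:280,170:390]
cv2.imwrite('pics/v3.png',np.hstack([cv2.resize(x,None,fx=1.8,fy=1.8,interpolation=3) for x in(a,b)]))"
```

```text
clock: 6.2
eef_pos: [0.5814, -0.1154, 0.3456]
orientation: [[0.328, 0.945, -0.001], [0.945, -0.328, 0.0], [-0.0, -0.001, -1.0]]
wrist_force: [-0.1, -0.3, -0.2]
gripper_width: -0.0001
[0.1997 0.3956 0.4283]
```

View pics/v3.png

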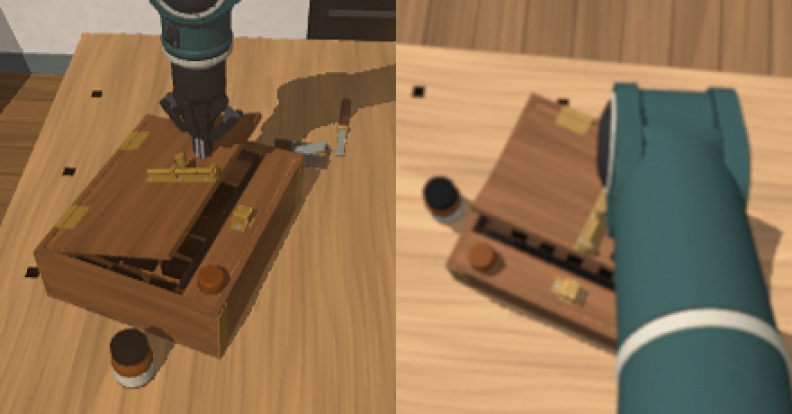

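The fingertips are moving the lid down beside the bolt (tips at side crop (200,150)), with the bolt clear of them. I'll continue down, then slow near the seal.

```bash
python3 -m pendant '[[[0,0,0.008],[0,0,0],1],[[0,0,0.008],[0,0,0],1],[[0,0,0.008],[0,0,0],1],[[0,0,0.008],[0,0,0],1],[[0,0,0.006],[0,0,0],1],[[0,0,0.004],[0,0,0],1],[[0,0,0.003],[0,0,0],1],[[0,0,0],[0,0,0],1]]'
```

```text
clock: 7.1
eef_pos: [0.5816, -0.1154, 0.3013]
orientation: [[0.328, 0.945, -0.0], [0.945, -0.328, 0.0], [0.0, -0.0, -1.0]]
wrist_force: [-0.2, 0.1, -0.3]
gripper_width: 0.0006
```

```bash
python3 -m pendant '[[[0,0,0.002],[0,0,0],1],[[0,0,0.002],[0,0,0],1],[[0,0,0.002],[0,0,0],1],[[0,0,0.001],[0,0,0],1],[[0,0,0],[0,0,0],1]]'
```

```text
clock: 7.6
eef_pos: [0.5816, -0.1154, 0.2945]
orientation: [[0.328, 0.945, -0.0], [0.945, -0.328, 0.0], [0.0, -0.0, -1.0]]
wrist_force: [0.1, 0.8, 0.3]
gripper_width: 0.0002
```

```bash
python3 -m pendant '[[[0,0,0.002],[0,0,0],1],[[0,0,0.002],[0,0,0],1],[[0,0,0.001],[0,0,0],1],[[0,0,0],[0,0,0],1]]'
```

```text
clock: 8.0
eef_pos: [0.5815, -0.1154, 0.2895]
orientation: [[0.328, 0.945, -0.0], [0.945, -0.328, 0.0], [-0.0, -0.0, -1.0]]
wrist_force: [0.6, -0.1, -0.3]
gripper_width: -0.0
```

```bash
python3 -m pendant '[[[0,0,0.001],[0,0,0],1],[[0,0,0.001],[0,0,0],1],[[0,0,0],[0,0,0],1]]'
```

```text
clock: 8.3
eef_pos: [0.5816, -0.1154, 0.2876]
orientation: [[0.328, 0.945, -0.0], [0.945, -0.328, 0.0], [0.0, -0.0, -1.0]]
wrist_force: [0.5, 0.5, -0.4]
gripper_width: -0.0002
```

```bash
python3 -m pendant '[[[0,0,0.001],[0,0,0],1],[[0,0,0.001],[0,0,0],1],[[0,0,0],[0,0,0],1]]'
```

```text
clock: 8.6
eef_pos: [0.5816, -0.1154, 0.2857]
orientation: [[0.328, 0.945, -0.0], [0.945, -0.328, -0.0], [-0.0, -0.0, -1.0]]
wrist_force: [-1.1, 1.2, 4.1]
gripper_width: -0.0
```

```bash
python3 -m pendant '[[[0,0,0.001],[0,0,0],1],[[0,0,0.0005],[0,0,0],1],[[0,0,0],[0,0,0],1]]'
```

```text
clock: 8.9
eef_pos: [0.5816, -0.1153, 0.2846]
orientation: [[0.328, 0.945, 0.0], [0.945, -0.328, -0.0], [-0.0, 0.0, -1.0]]
wrist_force: [-3.4, 0.8, 9.5]
gripper_width: 0.0001
```

Seal contact was felt at TCP z≈0.287, with 9.5 N after a small squeeze. Now I'll lift, open and shift over the knob, then look.

```bash
python3 -m pendant '[[[0,0,-0.01],[0,0,0],1],[[0,0,-0.035],[0,0,0],1],[[0,0,-0.04],[0,0,0],0.4],[[0.015,-0.0016,0],[0,0,0],0],[[0.020,-0.002,0],[0,0,0],0],[[0.015,-0.002,0],[0,0,0],0],[[0,0,0],[0,0,0],0]]'
python3 -c "
from sil import *
for c in('side','top'):
    im=env.get_image(c); cv2.imwrite(f'pics/{c}3.png',im[:,:,::-1])
    for n in('knob_top','keeper_mouth','keeper','bolt_tip','lid_edge'):
        m=env.mark_of(n,c)
        if m: print(c,n,np.round(m[0]['point'],1),round(m[0]['confidence'],2), np.round(atz(c,m[0]['point'],{'knob_top':.154,'keeper':.11,'lid_edge':.113}.get(n,.12)),4))
b=pts([.6249,-.0774,-.3288,.015,.004,-.115,0])
for n in b: print(n,b[n],proj('side',b[n]))
a=cv2.imread('pics/side3.png')[90:240,150:350]
cv2.imwrite('pics/v4.png',cv2.resize(a,None,fx=4,fy=4,interpolation=3))"
```

```text
clock: 9.6
eef_pos: [0.5929, -0.0638, 0.3692]
orientation: [[0.325, 0.946, -0.0], [0.946, -0.325, 0.001], [0.001, -0.0, -1.0]]
wrist_force: [-0.6, -0.3, -1.3]
gripper_width: 0.0726
side knob_top [240.3 164.6] 0.59 [ 0.582  -0.0582  0.154 ]
side keeper_mouth [261.3 177.8] 0.6 [ 0.5236 -0.045   0.12  ]
side keeper [263.7 181.1] 0.64 [ 0.5168 -0.0424  0.11  ]
side bolt_tip [257.7 178.6] 0.51 [ 0.5333 -0.0412  0.12  ]
side lid_edge [255.2 180.9] 0.9 [ 0.5401 -0.0387  0.113 ]
top keeper_mouth [265.4 205.9] 0.4 [ 0.5267 -0.0363  0.12  ]
top keeper [269.7 210.5] 0.44 [ 0.5178 -0.0485  0.11  ]
top lid_edge [271.5 202.1] 0.66 [ 0.5397 -0.0512  0.113 ]
box [ 0.6249 -0.0774  0.    ] [229.3347 196.0948]
lid_hinge [ 0.7574 -0.1226  0.11  ] [184.6117 157.8191]
lid_edge [ 0.5416 -0.049   0.1134] [254.9617 178.1197]
knob_top [ 0.5933 -0.0666  0.1536] [236.5347 162.4007]
bolt_tip [ 0.5399 -0.0484  0.1234] [255.521  175.7593]
keeper_mouth [ 0.5255 -0.0435  0.12  ] [260.5797 178.1433]
keeper [ 0.5161 -0.0403  0.11  ] [263.9142 181.6651]
seal [ 0.5501 -0.0519  0.094 ] [252.1592 182.0585]
```

View pics/v4.png

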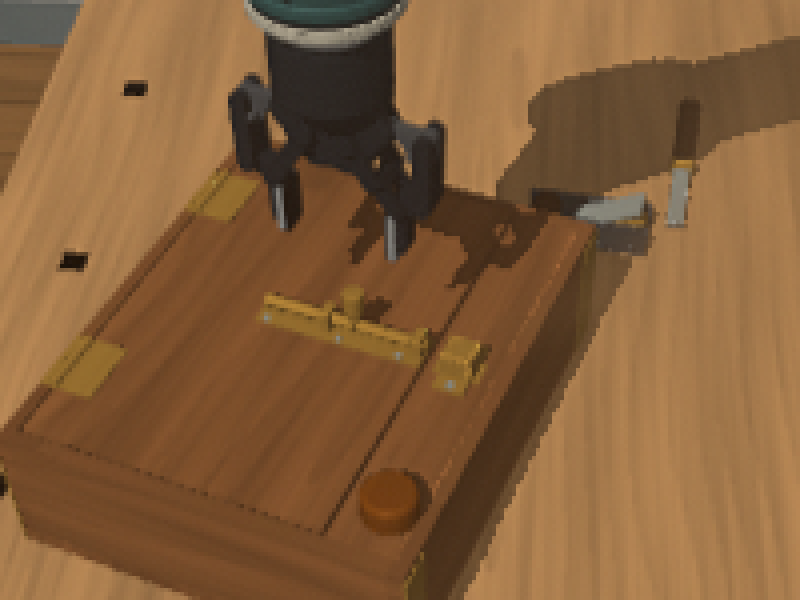

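The lid is down, slightly proud. The knob is at crop (352,292), and the bolt lines up with the keeper at (460,360). Next I'll go down around the knob and grip it.

```bash
python3 -m pendant '[[[-0.0026,-0.0015,0],[0,0,0],0],[[0,0,0.015],[0,0,0],0],[[0,0,0.02],[0,0,0],0],[[0,0,0.015],[0,0,0],0],[[0,0,0.009],[0,0,0],0],[[0,0,0.003],[0,0,0],0],[[0,0,0],[0,0,0],0]]' 50
```

```text
clock: 10.9
eef_pos: [0.5905, -0.0682, 0.307]
orientation: [[0.328, 0.945, -0.0], [0.945, -0.328, 0.0], [0.0, -0.0, -1.0]]
wrist_force: [0.0, 0.1, -0.1]
gripper_width: 0.0856
```

```bash
python3 -m pendant '[[[0,0,0],[0,0,0],0.3],[[0,0,0],[0,0,0],0.5],[[0,0,0],[0,0,0],0.6],[[0,0,0],[0,0,0],0.7],[[0,0,0],[0,0,0],0.8],[[0,0,0],[0,0,0],1],[[0,0,0],[0,0,0],1],[[0,0,0],[0,0,0],1]]' 50
```

```text
clock: 11.7
eef_pos: [0.5904, -0.0683, 0.3073]
orientation: [[0.328, 0.945, 0.0], [0.945, -0.328, 0.0], [0.0, 0.0, -1.0]]
wrist_force: [-1.6, 0.9, 4.7]
gripper_width: 0.0139
```

```bash
python3 -c "
from sil import *
im=env.get_image('side'); print(env.read_state()['wrist_force'],env.read_state()['gripper_width'])
cv2.imwrite('pics/v5.png',cv2.resize(im[110:220,180:310,::-1],None,fx=6,fy=5.4,interpolation=3)[:600])"
```

```text
[-3.0136 -1.2772  4.8729] 0.013873708868790273
```

View pics/v5.png

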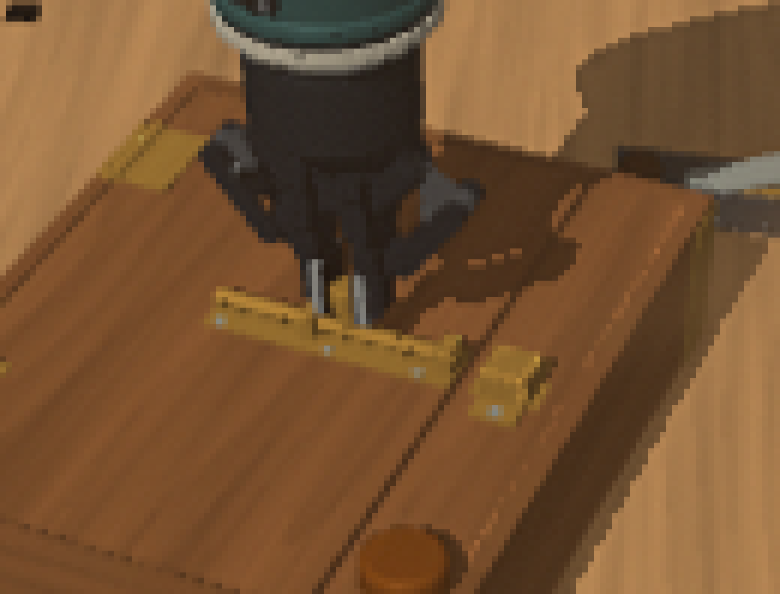

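The knob sits between the pads (crop (340,300)). Now I'll press down in small steps to about 18–19 N.

```bash
python3 -m pendant '[[[0,0,0.0007],[0,0,0],1],[[0,0,0.0007],[0,0,0],1],[[0,0,0.0006],[0,0,0],1],[[0,0,0],[0,0,0],1],[[0,0,0],[0,0,0],1]]'
```

```text
clock: 12.25
eef_pos: [0.5908, -0.0684, 0.3059]
orientation: [[0.328, 0.945, 0.001], [0.945, -0.328, -0.0], [0.0, 0.001, -1.0]]
wrist_force: [-2.8, -0.2, 10.5]
gripper_width: 0.0139
```

```bash
python3 -m pendant '[[[0,0,0.0007],[0,0,0],1],[[0,0,0.0007],[0,0,0],1],[[0,0,0.0006],[0,0,0],1],[[0,0,0],[0,0,0],1],[[0,0,0],[0,0,0],1]]'
```

```text
clock: 12.75
eef_pos: [0.5911, -0.0685, 0.3045]
orientation: [[0.328, 0.945, 0.003], [0.945, -0.328, -0.001], [0.0, 0.003, -1.0]]
wrist_force: [-2.3, -0.8, 16.8]
gripper_width: 0.0142
```

```bash
python3 -m pendant '[[[0,0,0.0005],[0,0,0],1],[[0,0,0],[0,0,0],1],[[0,-0.002,0],[0,0,0],1],[[0,-0.002,0],[0,0,0],1],[[0,0,0],[0,0,0],1]]'
```

```text
clock: 13.25
eef_pos: [0.5875, -0.0673, 0.3042]
orientation: [[0.328, 0.945, 0.004], [0.945, -0.328, -0.001], [0.0, 0.004, -1.0]]
wrist_force: [-0.1, -2.7, 16.4]
gripper_width: 0.014
```

```bash
python3 -m pendant '[[[0,0,0.0005],[0,0,0],1],[[0,-0.002,0],[0,0,0],1],[[0,-0.002,0],[0,0,0],1],[[0,0,0],[0,0,0],1]]'
```

```text
clock: 13.65
eef_pos: [0.5837, -0.066, 0.3038]
orientation: [[0.328, 0.945, 0.004], [0.945, -0.328, -0.001], [0.0, 0.004, -1.0]]
wrist_force: [-1.0, -2.0, 18.1]
gripper_width: 0.0137
```

```bash
python3 -m pendant '[[[0,-0.002,0.0002],[0,0,0],1],[[0,-0.0015,0.0001],[0,0,0],1],[[0,0,0],[0,0,0],1]]'
```

```text
clock: 13.95
eef_pos: [0.5806, -0.0649, 0.3037]
orientation: [[0.328, 0.945, 0.004], [0.945, -0.328, -0.001], [0.0, 0.005, -1.0]]
wrist_force: [-0.2, -2.7, 20.9]
gripper_width: 0.0137
```

```bash
python3 -m pendant '[[[0,-0.001,0.0002],[0,0,0],1],[[0,-0.001,0],[0,0,0],1],[[0,0,0],[0,0,0],1]]'
```

```text
clock: 14.25
eef_pos: [0.5788, -0.0643, 0.3036]
orientation: [[0.328, 0.945, 0.005], [0.945, -0.328, -0.001], [0.001, 0.005, -1.0]]
wrist_force: [0.2, -3.1, 20.4]
gripper_width: 0.0139
```

```bash
python3 -m pendant '[[[0,-0.001,-0.0002],[0,0,0],1],[[0,-0.001,0],[0,0,0],1],[[0,0,0],[0,0,0],1]]'
```

```text
clock: 14.55
eef_pos: [0.5768, -0.0636, 0.3036]
orientation: [[0.328, 0.945, 0.004], [0.945, -0.328, -0.001], [0.0, 0.004, -1.0]]
wrist_force: [-0.1, -2.5, 18.6]
gripper_width: 0.0141
```

```bash
python3 -m pendant '[[[0,-0.001,0],[0,0,0],1],[[0,-0.001,0],[0,0,0],1],[[0,0,0],[0,0,0],1]]'
```

```text
clock: 14.85
eef_pos: [0.5749, -0.063, 0.3036]
orientation: [[0.328, 0.945, 0.004], [0.945, -0.328, -0.001], [0.0, 0.004, -1.0]]
wrist_force: [-0.7, -3.5, 18.8]
gripper_width: 0.0141
```

```bash
python3 -m pendant '[[[0,-0.001,0],[0,0,0],1],[[0,-0.001,0],[0,0,0],1],[[0,0,0],[0,0,0],1]]'
```

```text
clock: 15.15
eef_pos: [0.573, -0.0624, 0.3036]
orientation: [[0.328, 0.945, 0.004], [0.945, -0.328, -0.001], [0.0, 0.004, -1.0]]
wrist_force: [-0.7, -2.7, 18.7]
gripper_width: 0.0137
```

```bash
python3 -m pendant '[[[0,-0.001,0],[0,0,0],1],[[0,-0.001,0],[0,0,0],1],[[0,-0.001,0],[0,0,0],1],[[0,0,0],[0,0,0],1]]'
```

```text
clock: 15.55
eef_pos: [0.5702, -0.0614, 0.3036]
orientation: [[0.328, 0.945, 0.004], [0.945, -0.328, -0.001], [0.0, 0.004, -1.0]]
wrist_force: [0.9, -3.2, 19.3]
gripper_width: 0.0138
```

```bash
python3 -m pendant '[[[0,-0.001,0],[0,0,0],1],[[0,-0.001,0],[0,0,0],1],[[0,0,0],[0,0,0],1]]'
```

```text
clock: 15.85
eef_pos: [0.5683, -0.0608, 0.3035]
orientation: [[0.328, 0.945, 0.004], [0.945, -0.328, -0.001], [0.0, 0.004, -1.0]]
wrist_force: [1.0, -3.5, 18.5]
gripper_width: 0.0139
```

```bash
python3 -m pendant '[[[0,-0.001,0],[0,0,0],1],[[0,-0.001,0],[0,0,0],1],[[0,0,0],[0,0,0],1]]'
```

```text
clock: 16.15
eef_pos: [0.5664, -0.0601, 0.3035]
orientation: [[0.328, 0.945, 0.004], [0.945, -0.328, -0.001], [0.0, 0.004, -1.0]]
wrist_force: [0.4, -3.9, 18.1]
gripper_width: 0.0141
```

```bash
python3 -m pendant '[[[0,-0.001,0],[0,0,0],1],[[0,0,0],[0,0,0],1],[[0,-0.001,0],[0,0,0],1],[[0,0,0],[0,0,0],1]]'
```

```text
clock: 16.55
eef_pos: [0.5645, -0.0594, 0.3035]
orientation: [[0.328, 0.945, 0.004], [0.945, -0.328, -0.001], [0.0, 0.004, -1.0]]
wrist_force: [-0.7, -3.7, 18.6]
gripper_width: 0.014
```

```bash
python3 -m pendant '[[[0,-0.0007,0],[0,0,0],1],[[0,-0.0007,0],[0,0,0],1],[[0,0,0],[0,0,0],1]]'
```

```text
clock: 16.85
eef_pos: [0.5632, -0.059, 0.3035]
orientation: [[0.328, 0.945, 0.004], [0.945, -0.328, -0.001], [0.0, 0.004, -1.0]]
wrist_force: [1.1, -3.6, 17.7]
gripper_width: 0.0138
```

```bash
python3 -m pendant '[[[0,-0.0007,0],[0,0,0],1],[[0,-0.0007,0],[0,0,0],1],[[0,0,0],[0,0,0],1]]'
```

```text
clock: 17.15
eef_pos: [0.5619, -0.0585, 0.3035]
orientation: [[0.328, 0.945, 0.004], [0.945, -0.328, -0.001], [0.0, 0.004, -1.0]]
wrist_force: [0.2, -3.8, 18.1]
gripper_width: 0.0141
```

```bash
python3 -m pendant '[[[0,-0.0007,0],[0,0,0],1],[[0,-0.0007,0],[0,0,0],1],[[0,0,0],[0,0,0],1]]'
```

```text
clock: 17.45
eef_pos: [0.5606, -0.0581, 0.3035]
orientation: [[0.328, 0.945, 0.004], [0.945, -0.328, -0.001], [0.0, 0.004, -1.0]]
wrist_force: [0.2, -3.8, 18.5]
gripper_width: 0.0142
```

```bash
python3 -m pendant '[[[0,-0.0007,0],[0,0,0],1],[[0,-0.0005,0],[0,0,0],1],[[0,0,0],[0,0,0],1]]'
```

```text
clock: 17.75
eef_pos: [0.5594, -0.0577, 0.3034]
orientation: [[0.328, 0.945, 0.004], [0.945, -0.328, -0.001], [0.0, 0.004, -1.0]]
wrist_force: [0.8, -3.4, 19.0]
gripper_width: 0.0138
```

```bash
python3 -m pendant '[[[0,-0.0005,0],[0,0,0],1],[[0,-0.0005,0],[0,0,0],1],[[0,0,0],[0,0,0],1]]'
```

```text
clock: 18.05
eef_pos: [0.5585, -0.0574, 0.3034]
orientation: [[0.328, 0.945, 0.004], [0.945, -0.328, -0.001], [0.0, 0.004, -1.0]]
wrist_force: [0.3, -3.0, 18.6]
gripper_width: 0.014
```

```bash
python3 -m pendant '[[[0,-0.0006,0],[0,0,0],1],[[0,-0.0005,0],[0,0,0],1],[[0,0,0],[0,0,0],1]]'
```

```text
clock: 18.35
eef_pos: [0.5574, -0.057, 0.3034]
orientation: [[0.328, 0.945, 0.004], [0.945, -0.328, -0.001], [0.0, 0.004, -1.0]]
wrist_force: [1.0, -4.1, 17.1]
gripper_width: 0.0143
```

```bash
python3 -m pendant '[[[0,-0.0006,0],[0,0,0],1],[[0,-0.0005,0],[0,0,0],1],[[0,0,0],[0,0,0],1]]'
```

```text
clock: 18.65
eef_pos: [0.5567, -0.0568, 0.3035]
orientation: [[0.328, 0.945, 0.005], [0.945, -0.328, -0.001], [0.001, 0.005, -1.0]]
wrist_force: [5.1, -5.4, 15.9]
gripper_width: 0.014
```

```bash
python3 -m pendant '[[[0,-0.0006,0],[0,0,0],1],[[0,-0.0005,0],[0,0,0],1],[[0,0,0],[0,0,0],1]]'
```

```text
clock: 18.95
eef_pos: [0.5562, -0.0567, 0.3037]
orientation: [[0.329, 0.944, 0.007], [0.944, -0.329, -0.001], [0.001, 0.007, -1.0]]
wrist_force: [12.0, -7.2, 11.8]
gripper_width: 0.0144
```

A rise to about 12 N along the bolt marks the keeper's closed end. I'll ease the push and the downward load before letting go.

```bash
python3 -m pendant '[[[0,0.0005,-0.0004],[0,0,0],1],[[0,0,-0.0004],[0,0,0],1],[[0,0,0],[0,0,0],1]]'
```

```text
clock: 19.25
eef_pos: [0.5564, -0.0568, 0.304]
orientation: [[0.329, 0.944, 0.006], [0.944, -0.329, -0.001], [0.001, 0.006, -1.0]]
wrist_force: [10.4, -5.6, 5.3]
gripper_width: 0.0138
```

```bash
python3 -m pendant '[[[0,0.0004,-0.0003],[0,0,0],1],[[0,0,0],[0,0,0],1]]'
```

```text
clock: 19.45
eef_pos: [0.5566, -0.0569, 0.304]
orientation: [[0.329, 0.944, 0.005], [0.945, -0.329, -0.001], [0.001, 0.005, -1.0]]
wrist_force: [9.1, -5.0, 3.7]
gripper_width: 0.0139
```

```bash
python3 -m pendant '[[[0,0,0],[0,0,0],0.7],[[0,0,0],[0,0,0],0.6],[[0,0,0],[0,0,0],0.4],[[0,0,0],[0,0,0],0.2],[[0,0,-0.01],[0,0,0],0.1],[[0,0,-0.03],[0,0,0],0.1],[[0,0,-0.04],[0,0,0],0.1]]'
python3 -c "
from sil import *
im=env.get_image('side'); env.get_image('top'); print(env.read_state()['wrist_force'],env.read_state()['gripper_width'])
for n in('knob_top','bolt_tip','keeper','lid_edge','rosin'):
    m=env.mark_of(n,'side'); print(n,m and np.round(m[0]['point'],1))
b=pts([.6249,-.0774,-.3288,0,.041,-.115,0])
for n in b: print(n,proj('side',b[n]))
cv2.imwrite('pics/v6.png',cv2.resize(im[110:220,180:310,::-1],None,fx=6,fy=5.4,interpolation=3)[:600])"
```

```text
clock: 20.15
eef_pos: [0.5548, -0.056, 0.3833]
orientation: [[0.327, 0.945, -0.003], [0.945, -0.327, 0.001], [-0.0, -0.003, -1.0]]
wrist_force: [0.3, -0.2, 0.7]
gripper_width: 0.0771
[0.7383 0.3649 0.654 ] 0.07692665770692193
knob_top [255.3 177.4]
bolt_tip []
keeper [264.5 179.3]
lid_edge [256.7 178.9]
rosin [247.7 214.7]
box [229.3347 196.0948]
lid_hinge [184.6117 157.8191]
lid_edge [254.9883 178.9811]
knob_top [249.0471 166.7314]
bolt_tip [267.9648 180.3484]
keeper_mouth [260.5797 178.1433]
keeper [263.9142 181.6651]
seal [252.1592 182.0585]
```

View pics/v6.png

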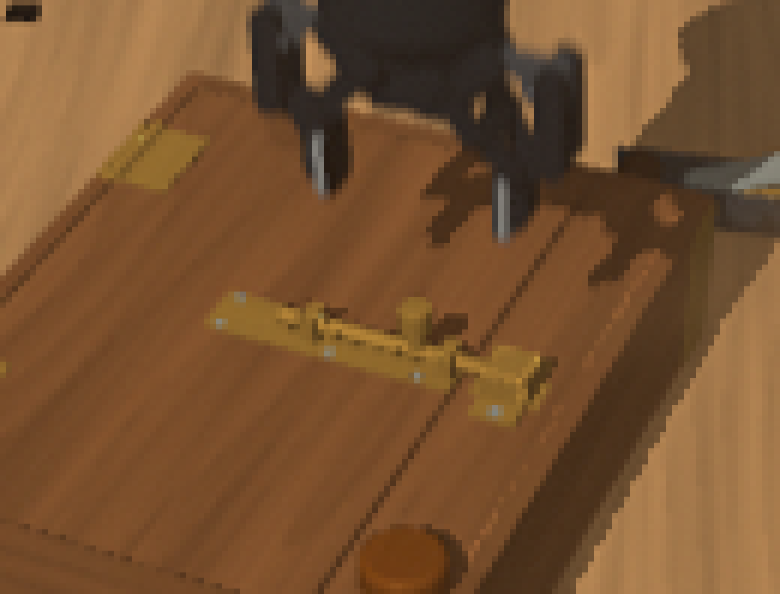

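The bolt rod now spans the gap into the keeper. The knob is at about (249,166) px, where the model predicts travel ≈41 mm, and the rosin hasn't moved. The gripper is clear, so I'm handing in.

```bash
python3 -m pendant '[[[0,0,-0.03],[0,0,0],0.1],[[0,0,0],[0,0,0],0.1],[[0,0,0],[0,0,0],0.1]]' && python3 -c "
from bench import env; print(env.sign_off())"
```

```text
clock: 20.8
eef_pos: [0.5552, -0.0561, 0.4127]
orientation: [[0.328, 0.945, -0.0], [0.945, -0.328, 0.0], [0.0, -0.0, -1.0]]
wrist_force: [0.7, -0.5, -0.5]
gripper_width: 0.0767
the job is handed in; nothing more can be done
None
```

The box is shut and bolted, and I handed the job in at about 21 s.

- **Lid:** I swung it down with closed fingertips until they met the seal, with a last reading there of about 9.5 N.
- **Bolt:** I gripped the knob and held it down with about 16–21 N while sliding it home in small steps. I stopped when the push along the bolt rose to about 14 N (keeper limit 22 N), at a travel of about 41 mm. I then eased both loads and let go.

**Last checks:**
- **Bolt position:** in the final side picture the rod runs into the keeper. By eye, the knob is within a pixel of where 41 mm of travel puts it.
- **Bystanders:** the rosin stands where it was. The last picture shows only part of the plane, and the knife and glue jar are outside it. The arm went nowhere near the jar, passed well above the rest, and I felt no unexpected contact.
- **Wrist force:** near zero after letting go, with the gripper clear.

**Checks that failed or disagreed:**
- **Point detector:** in that picture it put the knob top at (255, 177), clearly wrong against what the picture shows. It did not find the bolt tip, which is inside the keeper.
- **Grip opening:** it read 14 mm on the 16 mm knob. I looked and the knob was between the pads, so I carried on.

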